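# Reset the tripped block heater under its push-latch flap

### The job

The block heater's cut-out has tripped. With shut fingertips, press the light-blue flap on top of the heater so that it pops open, press the red reset button underneath fully in, then push the flap back over and press it down until it latches shut, flush with the deck. Only touch things, leave the heater where it stands, do not lift or shift anything else on the bench, and finish clear of everything.

Things in the scene. Friction and masses are not known exactly. Their poses are not given: they have to be found in the camera images.
- heater: White dry block heater, loose on the bench (3 kg), 200 (x) x 260 (y) x 85 mm high; flat deck 85 mm above the bench. Origin: centre of its underside; z up. On its +y half are an aluminium tube block (14 mm above the deck, tube caps to 23 mm) and a light-blue key panel that does not move; the flap is on its -y half.
- hinge_mid (a point): Point on the heater's deck (fixed to the heater), at the middle of the flap's hinge line. The hinge line runs along the heater's x; the flap extends from it towards the heater's -y; the hinge itself lies 2 mm below the deck.
- flap_mark (a point): Centre of the dark round press mark on the flap's top face, 45 mm from the hinge line; it moves with the flap. The flap is a light-blue panel 80 mm (along the hinge) x 60 mm x 4 mm thick; its top is flush with the deck when latched.
- flap_edge (a point): Middle of the flap's free edge on its top (outer) face, 61 mm from the hinge line; it moves with the flap. With the flap open it is about 58 mm above the deck and 13 mm beyond the hinge line on the tube-block side; pushing the outer face from that side, over the hinge and then down, closes it. The spring takes 3 to 4 N at the mark when nearly shut, less when open.
- flap (a joint): Flap angle, rad: 0 latched flush, growing as it opens, stop at -0.11 when pressed in (5 mm down at the mark). Push-push latch: each press to the stop (beyond -0.08) and release toggles it. Unlatched, a damped spring swings it up in about 2 s to its open stop at 1.75 (100 deg, leaning back). Pushed down to the stop and let go, it latches at 0; pressed less, it springs open again.
- button_top (a point): Centre of the top of the red reset button, 24 mm across, in the well under the flap, 42 mm from the hinge line towards the heater's -y and 20 mm below the deck. The well opening is 86 mm (heater x) x 69 mm, from 5 mm on the +y side of the hinge line to 64 mm on its -y side; its floor is 40 mm below the deck.
- reset_button (a joint): Travel of the reset button in m: 0 released, 0.005 fully in, downward. A spring of 2 N at first and 5 N fully in brings it back.
- vial: Small vial with a green cap, 26 mm across, 36 mm high, standing loose on the heater's deck beside the flap (towards the heater's +x). Origin: centre of its underside. Leave alone.
- tube_rack: Blue tube rack with coloured caps, 90 x 130 x 50 mm high, on the bench by the heater's -y side. Origin: centre of its underside. Leave alone.
- tip_box: Teal tip box with a clear lid, 85 x 120 x 68 mm high, on the bench by the heater's +y side. Origin: centre of its underside. Leave alone.
- reagent_bottle: Glass bottle with a blue cap, 72 mm across, 140 mm high. Origin: centre of its underside. Leave alone.
- beaker: Glass beaker, 80 mm across, 100 mm high. Origin: centre of its underside. Leave alone.
- notebook: Red notebook lying flat, 150 x 210 x 20 mm. Origin: centre of its underside. Leave alone.
- notepad: White notepad lying on the notebook, 75 x 105 x 14 mm. Origin: centre of its underside. Leave alone.

How it is judged:
By the outcome, as a careful person would: the job done as asked, in the order asked, and still so for the second after the job is handed in, with the robot touching nothing.
It also fails if it takes over 54 s, if anything falls off the work surface, if the arm or the gripper's body presses on something with over 40 N, if the wrist force passes 120 N, or if a joint passes its speed limit or range.

### The arm

A 6-joint arm with a two-finger parallel gripper is mounted at the origin on the work surface. World frame = base frame: x ahead of the robot, y to its left, z up, the work surface at z = 0. Lengths are in m, angles in rad, forces in N, time in s.
With the tool pointing down it reaches from about 0.375 to 0.9 m from the base axis. Payload 3.1 kg.
Tool frame: the origin (TCP) lies on the centre line of the jaws, within the pads' length; the fingertips stand 8 mm ahead of it and the grasp point (between the pads) lies 11 mm behind it; z points along the fingers, y is the line along which they close (so a half turn about z gives the same grasp; the last joint's range is limited). The gripper opens to 87 mm and grips with 3 to 60 N. Pads are 19 mm wide; open, the fingers measure 117 mm over their backs; the gripper's body (75 mm by 190 mm) begins 51 mm behind the grasp point.
Start: joints at [-1.458, 0.527, 1.433, -0, 1.181, -0.178], TCP at [0.18, -0.599, 0.231] pointing down, gripper open.
Joint ranges: [-3.08, 3.08], [-0.75, 2.2], [0.22, 2.44], [-1.43, 4.57], [0, 2.65], [-2.85, 2.85]. Speed limits (rad/s): [2.79, 2.79, 3.14, 3.14, 3.14, 3.14].

### API

Orientations are given as a unit quaternion [x, y, z, w].
In Python, from rig import robot gives the robot as it stands. The module is installed in compiled form; this text tells all that it offers.
- The arm moves only by the tool send_rows, never from a script. Its argument "increments" is one flat list of numbers, 7 for each row, row after row: the turn, a rotation vector about the world's x, y, z in rad, then the shift along the world's x, y, z in cm, then the opening, from 0 (shut) to 1 (fully open). A call has 1 to 20 rows; each row shifts and turns the commanded pose from where the row before left it; what a row does not reach is not made up. A row lasts 1/12 s, in which the tool goes at most 41.7 mm and 7.16 degrees, less where a joint would pass 70% of its speed; a pose out of reach is approached as far as the arm can. A call is refused whole if a number of a shift passes 4.17 or a number of a turn 0.125, either way. A call with a gripper value outside its range is refused whole. The fingers move at their own pace and stop on an object; "newtons" is the grip in N (left out, the last holds). Time passes only in rows, so rows that do not move let the fingers close. It gives the time, the measured TCP pose, the force, the opening and the grip force at its end, in the units of the state.
- robot.get_obs(): the state, without advancing time (a new reading comes with each control period).
- robot.camera(name): name is "side" or "top" or "wrist"; returns a dict with "image" (480x640x3 uint8, red, green, blue), "range_z" (480x640 float32, m along the optical axis (not along the pixel's ray), 0 where there is no reading), "fx", "fy", "cx", "cy" (pixels), "dist_coeffs" ([k1, k2, p1, p2, k3] as OpenCV has them; the pictures are not rectified), "R" (3x3) and "t" (3): a world point X has camera coordinates R X + t. Camera axes: x right, y down, z forward; pixel columns grow to the right and rows downward; lengths in m; the calibration is good to about 2 mm. A picture is of the moment at which its call begins.
- robot.hand_in(): hands the job in; it is judged then, once.
The state is a dict: "time": time; "q": joint angles; "joint_velocities": joint speeds; "joint_torque": joint torques, N m; "position": TCP position; "tool_rot": TCP orientation; "ft_force": force on the tool from outside, world axes, zero at the start; "moment": the same for the moment, N m; "grip_width": finger opening in m; "grip_force": force on a finger pad.
Only numpy, scipy, OpenCV 4.12 (cv2) and the standard library are available. Lean on these libraries where they do the work, as an engineer would, in place of code of your own. Each camera call takes 0.05 s, during which the arm holds its last target. There are 200 camera calls.

## Working session

There is one attempt and no reset: what is moved stays moved. The work goes in short steps, Python scripts to look and compute and a tool call to move; the robot and the scene stay as the last step left them, time stands still between calls to the robot, and variables do not carry over. Pictures are saved under pics/ and viewed, at most 10 in all, crops included, and the job is handed in when it is done.

Besides the shell and the picture viewer there is one more tool, called after ">>>" as name(argument=value, ...), one argument or row to a line, values as JSON. send_rows: Moves the arm, as the interface text tells. Its arguments: {"type":"object","properties":{"increments":{"type":"array"},"newtons":{"type":"number"}},"required":["increments"]}

```bash
mkdir -p pics; cat > h.py <<'E'
import numpy as np, cv2
from rig import robot
def world(c,u,v,z=None):
    K=np.array([[c['fx'],0,c['cx']],[0,c['fy'],c['cy']],[0,0,1.]])
    p=cv2.undistortPoints(np.array([[[u,v]]],float),K,np.array(c['dist_coeffs'],float))[0,0]
    R=np.array(c['R']);t=np.array(c['t']);d=np.array([p[0],p[1],1])
    if z is None:
        s=float(c['range_z'][int(round(v)),int(round(u))])
    else:
        C=-R.T@t; s=(z-C[2])/(R.T@d)[2]
    return R.T@(d*s-t)
def snap(n,f):
    c=robot.camera(n); cv2.imwrite('pics/%s.png'%f,cv2.cvtColor(c['image'],cv2.COLOR_RGB2BGR)); np.save('pics/%s.npy'%f,c,allow_pickle=True); return c
def load(f): return np.load('pics/%s.npy'%f,allow_pickle=True).item()
E
python3 - <<'E'
from h import *
snap('top','t0');snap('side','s0')
o=robot.get_obs();print(o['position'],o['tool_rot'],o['time'],o['ft_force'])
E
```

```text
[ 0.17973926 -0.59791225  0.22966348] [ 9.89375217e-01  1.45381229e-01  2.70246873e-05 -9.88720841e-04] 0.1 [ 0.84043212 -0.0017741  -0.42256449]
```

View pics/t0.png

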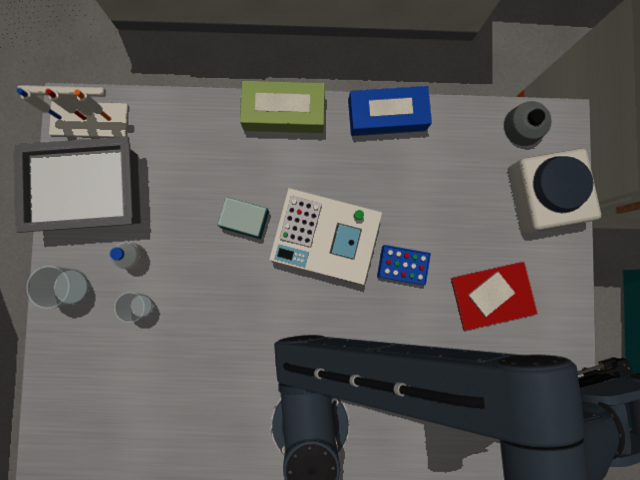

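View pics/s0.png

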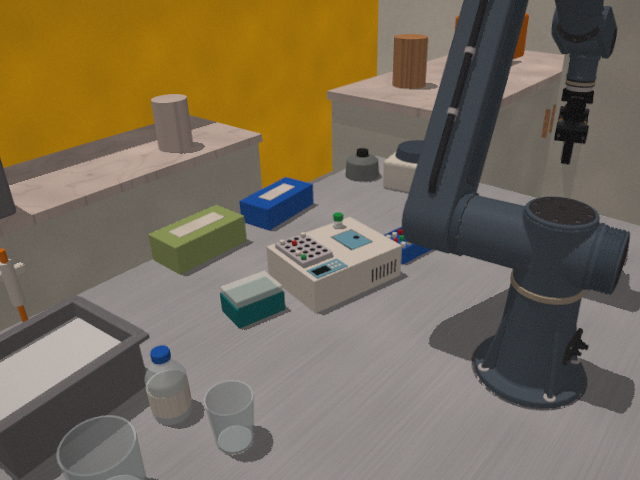

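The top view shows the heater centred near (326,238), the flap at (347,241) with its mark near (351,242), the vial at (359,215) and the rack at (404,264). I'll enlarge that area for a closer reading.

```bash
python3 - <<'E'
from h import *
i=cv2.imread('pics/t0.png')[180:300,260:420]
cv2.imwrite('pics/t0c.png',cv2.resize(i,None,fx=5,fy=5,interpolation=cv2.INTER_CUBIC))
E
```

```text
(no output)
```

View pics/t0c.png

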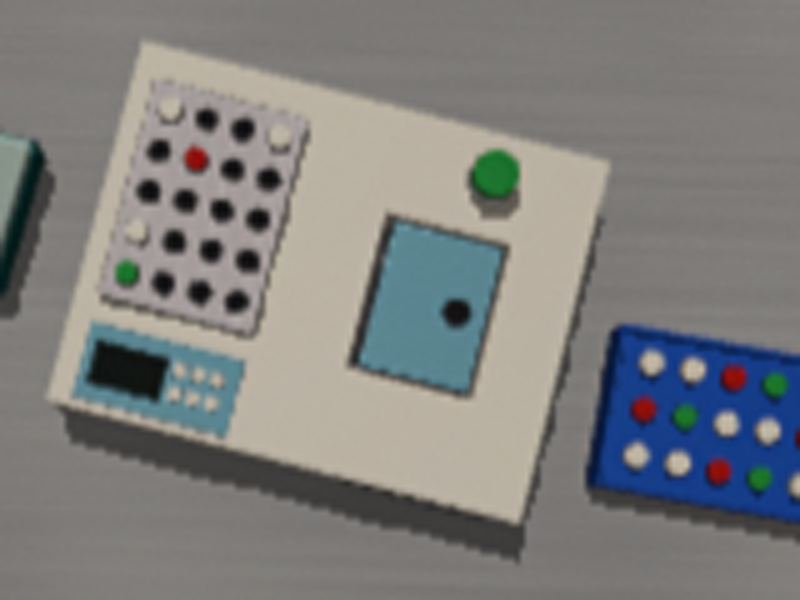

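```bash
python3 - <<'E'
from h import *
c=load('t0')
f=lambda u,v,z=.085:world(c,(u+.5)/5-.5+260,(v+.5)/5-.5+180,z)
co=[f(*p) for p in[(143,40),(610,160),(522,525),(50,402)]]
for p in co:print(p)
for i in range(4):print(np.linalg.norm(co[i]-co[i-3]))
P=dict(h1=(390,216),e1=(509,245),e2=(470,396),h2=(357,365),mark=(456,312))
Q={k:f(*p) for k,p in P.items()}
for k in Q:print(k,Q[k])
print('vial',f(497,173,.121))
hm=(Q['h1']+Q['h2'])/2;em=(Q['e1']+Q['e2'])/2
print('hm',hm,'em',em,'len',np.linalg.norm(hm-em))
cen=sum(co)/4
yy=(co[0]+co[3]-co[1]-co[2]);yy/=np.linalg.norm(yy);print('cen',cen,'yaxis',yy,np.degrees(np.arctan2(yy[1],yy[0])))
print('mark rel hm along -y',(hm-Q['mark'])@yy)
print(f(456,312,.085), world(c,351,242))
o=robot.get_obs()
from scipy.spatial.transform import Rotation as R
print(R.from_quat(o['tool_rot']).as_matrix(), o['q'])
E
```

```text
[0.6422403  0.07637401 0.085     ]
[ 0.584154  -0.1763722  0.085    ]
[ 0.38755009 -0.13238862  0.085     ]
[0.44608045 0.11981491 0.085     ]
0.25933504386386913
0.201463773029626
0.258906208060905
0.2009124169052781
h1 [ 0.55056416 -0.05872774  0.085     ]
e1 [ 0.53670735 -0.12282633  0.085     ]
e2 [ 0.45526095 -0.10346399  0.085     ]
h2 [ 0.47017008 -0.04288268  0.085     ]
mark [ 0.49993856 -0.09512137  0.085     ]
vial [ 0.57033299 -0.11199023  0.121     ]
hm [ 0.51036712 -0.05080521  0.085     ] em [ 0.49598415 -0.11314516  0.085     ] len 0.06397765073094823
cen [ 0.51500621 -0.02814297  0.085     ] yaxis [2.25024008e-01 9.74353219e-01 3.48122316e-16] 76.99571005076128
mark rel hm along -y 0.045526275467069464
[ 0.49993856 -0.09512137  0.085     ] [ 0.50012282 -0.09583282  0.0829854 ]
[[ 9.57728595e-01  2.87673223e-01 -2.34007790e-04]
 [ 2.87673116e-01 -9.57726642e-01  1.96428956e-03]
 [ 3.40958013e-04 -1.94857403e-03 -9.99998043e-01]] [-1.45751041e+00  5.28373306e-01  1.43379284e+00 -1.13032979e-05
  1.18140466e+00 -1.78506498e-01]
```

>>> send_rows(
  increments=[0,0,0.0525,1.6,2.52,0,0,0,0,0.0525,1.6,2.52,0,0,0,0,0.0525,1.6,2.52,0,0,0,0,0.0525,1.6,2.52,0,0,0,0,0.0525,1.6,2.52,0,0,0,0,0.0525,1.6,2.52,0,0,0,0,0.0525,1.6,2.52,0,0,0,0,0.0525,1.6,2.52,0,0,0,0,0.0525,1.6,2.52,0,0,0,0,0.0525,1.6,2.52,0,0,0,0,0.0525,1.6,2.52,0,0,0,0,0.0525,1.6,2.52,0,0,0,0,0.0525,1.6,2.52,0,0,0,0,0.0525,1.6,2.52,0,0,0,0,0.0525,1.6,2.52,0,0,0,0,0.0525,1.6,2.52,0,0,0,0,0.0525,1.6,2.52,0,0,0,0,0.0525,1.6,2.52,0,0,0,0,0.0525,1.6,2.52,0,0,0,0,0.0525,1.6,2.52,0,0],
  newtons=20,
)

```text
time: 1.77
position: [0.5001, -0.093, 0.2303]
tool_rot: [0.782, 0.623, -0.0, -0.0]
ft_force: [0.7, -0.7, -1.0]
grip_width: 0.0002
grip_force: 0.0
```

```bash
python3 - <<'E'
from h import *
c=snap('wrist','w0')
o=robot.get_obs();print(o['position'],o['tool_rot'],o['time'],o['ft_force'],o['q'],o['grip_width'])
E
```

```text
[ 0.50265768 -0.08911035  0.23048156] [ 7.81180299e-01  6.24301693e-01  2.10926418e-03 -5.35506127e-04] 1.8167 [2.28726281 2.57780938 0.00380652] [-0.39715995  0.37347129  1.71760829  0.00486221  1.04943815 -0.17726142] 0.00012002904456056613
```

View pics/w0.png

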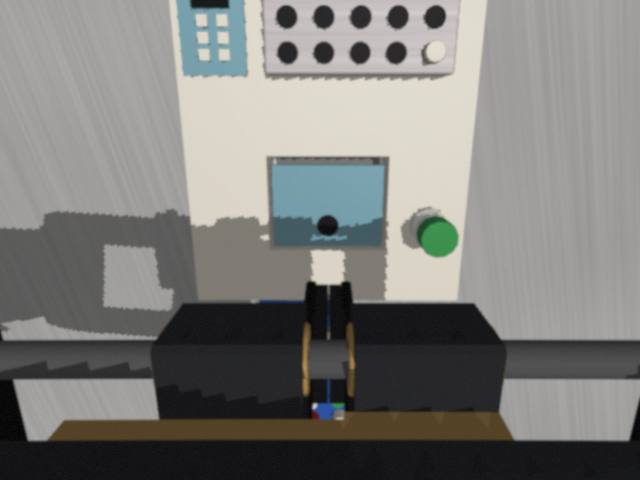

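Wrist view: mark at (327,225), in line with the shut fingers (about x=329); the vial at (438,237) is well to the side.

```bash
python3 - <<'E'
from h import *
c=load('w0')
m=world(c,327,225,.085);a=world(c,272,162,.085);b=world(c,386,162,.085)
print(m,world(c,327,225),a,b,(a+b)/2,np.degrees(np.arctan2(*(b-a)[[1,0]])))
o=robot.get_obs();print(o['position'],o['ft_force'],o['time'])
E
```

```text
[ 0.49933489 -0.09551541  0.085     ] [ 0.49937376 -0.09535554  0.08559236] [ 0.47204488 -0.04222621  0.085     ] [ 0.54994604 -0.06012051  0.085     ] [ 0.51099546 -0.05117336  0.085     ] -12.936717117700502
[ 0.50265768 -0.08911035  0.23048156] [2.28726281 2.57780938 0.00380652] 1.8167
```

>>> send_rows(
  increments=[0,0,0,0,0,-1.6,0,0,0,0,0,0,-1.6,0,0,0,0,0,0,-1.6,0,0,0,0,0,0,-1.6,0,0,0,0,0,0,-1.6,0,0,0,0,0,0,-1.6,0,0,0,0,0,0,-1.6,0,0,0,0,0,0,-1.6,0,0,0,0,0,0,-0.6,0,0,0,0,0,0,0,0,0,0,0,0,0,0,0],
)

```text
time: 2.73
position: [0.4998, -0.0947, 0.0965]
tool_rot: [0.783, 0.622, -0.0, -0.0]
ft_force: [0.2, 0.0, 0.0]
grip_width: 0.0005
grip_force: 0.0
```

>>> send_rows(
  increments=[0,0,0,0,0,-0.25,0,0,0,0,0,0,-0.25,0,0,0,0,0,0,-0.25,0,0,0,0,0,0,-0.1,0,0,0,0,0,0,0,0],
)

```text
time: 3.15
position: [0.5007, -0.095, 0.0891]
tool_rot: [0.783, 0.622, 0.001, 0.001]
ft_force: [0.1, -0.2, 4.3]
grip_width: 0.0006
grip_force: 2.6
```

>>> send_rows(
  increments=[0,0,0,0,0,-0.15,0,0,0,0,0,0,-0.15,0,0,0,0,0,0,0,0],
)

```text
time: 3.4
position: [0.5008, -0.0949, 0.0881]
tool_rot: [0.783, 0.622, 0.001, 0.002]
ft_force: [-3.5, 0.2, 20.7]
grip_width: 0.0007
grip_force: 10.1
```

>>> send_rows(
  increments=[0,0,0,0,0,1.5,0,0,0,0,0,0,2.5,0,0,0,0,0,0,2.5,0,0,0,0,0,0,2.0,0,0,0,0,0,0,1,0,0,0,0,0,0,0,0,0,0,0,0,0,0,0,0,0,0,0,0,0,0,0,0,0,0,0,0,0,0,0,0,0,0,0,0,0,0,0,0,0,0,0,0,0,0,0,0,0,0,0,0,0,0,0,0,0,0,0,0,0,0,0,0,0,0,0,0,0,0,0,0,0,0,0,0,0,0,0,0,0,0,0,0,0,0,0,0,0,0,0,0],
)

```text
time: 4.9
position: [0.4998, -0.0945, 0.1801]
tool_rot: [0.783, 0.622, 0.0, 0.0]
ft_force: [0.3, -0.5, -0.1]
grip_width: 0.0004
grip_force: 0.0
```

```bash
python3 - <<'E'
from h import *
snap('side','s1'); snap('wrist','w1')
a=cv2.imread('pics/s1.png')[190:310,250:420];b=cv2.imread('pics/w1.png')
a=cv2.resize(a,(480,339),interpolation=cv2.INTER_CUBIC)
b=cv2.resize(b,(320,240));o=np.zeros((339,800,3),np.uint8);o[:,:480]=a;o[:240,480:]=b
cv2.imwrite('pics/m1.png',o)
E
```

```text
(no output)
```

View pics/m1.png

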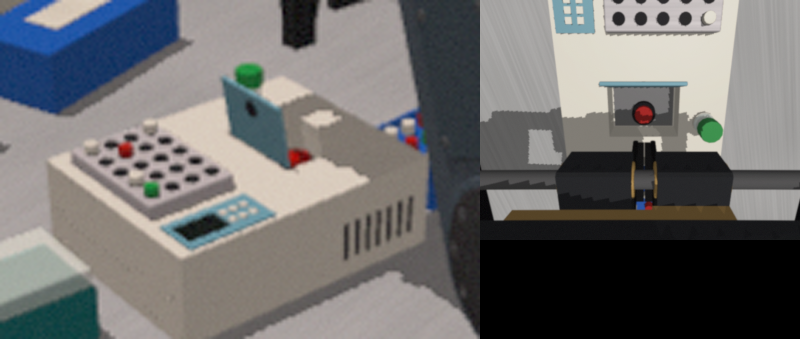

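The flap stands open, and the red button at about wrist (328,226) lies directly below the fingers. Next I go down to it.

>>> send_rows(
  increments=[0,0,0,0.05,0.25,-1.5,0,0,0,0,0,0,-1.5,0,0,0,0,0,0,-1.5,0,0,0,0,0,0,-1.5,0,0,0,0,0,0,-1.5,0,0,0,0,0,0,-1.5,0,0,0,0,0,0,-1.0,0,0,0,0,0,0,-0.4,0,0,0,0,0,0,0,0],
)

```text
time: 5.75
position: [0.4999, -0.0919, 0.0753]
tool_rot: [0.783, 0.622, -0.0, -0.001]
ft_force: [0.3, 0.0, -0.0]
grip_width: 0.0002
grip_force: 0.0
```

>>> send_rows(
  increments=[0,0,0,0,0,-0.25,0,0,0,0,0,0,-0.25,0,0,0,0,0,0,-0.2,0,0,0,0,0,0,-0.1,0,0,0,0,0,0,0,0],
)

```text
time: 6.17
position: [0.501, -0.0923, 0.0686]
tool_rot: [0.783, 0.622, 0.0, 0.001]
ft_force: [-0.3, -0.5, 5.5]
grip_width: 0.0006
grip_force: 2.3
```

>>> send_rows(
  increments=[0,0,0,0,0,-0.15,0,0,0,0,0,0,-0.1,0,0,0,0,0,0,0,0,0,0,0,0,0,0,0],
)

```text
time: 6.5
position: [0.501, -0.0923, 0.0681]
tool_rot: [0.783, 0.622, 0.001, 0.001]
ft_force: [-3.3, 0.8, 21.8]
grip_width: 0.0008
grip_force: 10.5
```

>>> send_rows(
  increments=[0,0,0,0,0,1.4,0,0,0,0,0,0,2.2,0,0,0,0,0,0,2.2,0,0,0,0,0,0,2.2,0,0,0,0,0,0,2.2,0,0,0,0,0,0,2.2,0,0,0,0,0,0,0,0,0,0,0,0.46,2.0,0,0,0,0,0,0.46,2.0,0,0,0,0,0,0.46,2.0,0,0,0,0,0,0.46,2.0,0,0,0,0,0,0,0,0,0,0,0,0,0,0,-1.7,0,0,0,0,0,0,-1.7,0,0,0,0,0,0,-1.7,0,0,0,0,0,0,0,0],
)

```text
time: 7.83
position: [0.5159, -0.012, 0.1353]
tool_rot: [0.783, 0.622, -0.002, -0.003]
ft_force: [-1.2, -0.3, 0.6]
grip_width: 0.0002
grip_force: 0.0
```

```bash
python3 - <<'E'
from h import *
snap('side','s2'); snap('wrist','w2')
a=cv2.imread('pics/s2.png')[160:310,250:440];b=cv2.imread('pics/w2.png')
a=cv2.resize(a,(480,379),interpolation=cv2.INTER_CUBIC)
b=cv2.resize(b,(320,240));o=np.zeros((379,800,3),np.uint8);o[:,:480]=a;o[:240,480:]=b
cv2.imwrite('pics/m2.png',o)
E
```

```text
(no output)
```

View pics/m2.png

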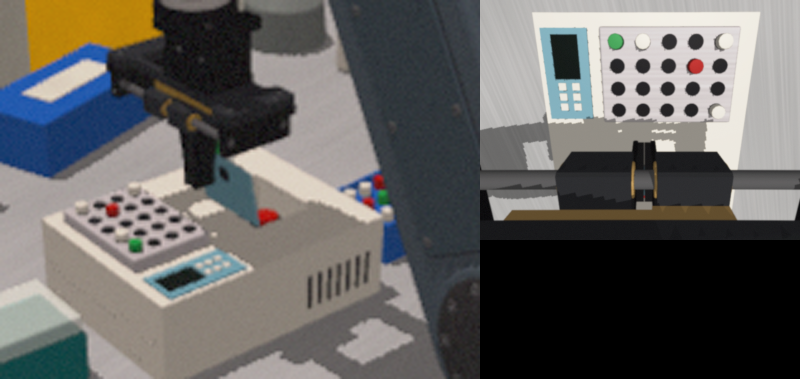

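The side view shows the fingertips on the tube-block side of the open flap, just behind it and free. I'll push over along the closing arc.

>>> send_rows(
  increments=[0,0,0,-0.16,-0.69,0.05,0,0,0,0,-0.16,-0.69,0.05,0,0,0,0,-0.16,-0.69,0.05,0,0,0,0,-0.16,-0.69,0.05,0,0,0,0,-0.146,-0.633,-0.06,0,0,0,0,-0.146,-0.633,-0.06,0,0,0,0,-0.138,-0.6,-0.225,0,0,0,0,-0.138,-0.6,-0.225,0,0,0,0,-0.126,-0.545,-0.375,0,0,0,0,-0.126,-0.545,-0.375,0,0,0,0,-0.105,-0.453,-0.5,0,0,0,0,-0.105,-0.453,-0.5,0,0,0,0,-0.073,-0.317,-0.6,0,0,0,0,-0.073,-0.317,-0.6,0,0,0,0,0,0,0,0],
)

```text
time: 9.18
position: [0.4998, -0.0911, 0.104]
tool_rot: [0.783, 0.622, -0.001, -0.001]
ft_force: [1.7, 0.8, 1.6]
grip_width: 0.0004
grip_force: 1.1
```

>>> send_rows(
  increments=[0,0,0,-0.02,-0.1,-0.4,0,0,0,0,-0.02,-0.1,-0.4,0,0,0,0,-0.02,-0.1,-0.3,0,0,0,0,0,0,-0.15,0,0,0,0,0,0,0,0],
)

```text
time: 9.6
position: [0.4994, -0.0935, 0.0925]
tool_rot: [0.783, 0.622, -0.0, -0.001]
ft_force: [-0.6, 1.8, 5.4]
grip_width: 0.0006
grip_force: 2.0
```

>>> send_rows(
  increments=[0,0,0,0,0,-0.2,0,0,0,0,0,0,-0.2,0,0,0,0,0,0,-0.15,0,0,0,0,0,0,0,0],
)

```text
time: 9.93
position: [0.4995, -0.0935, 0.0887]
tool_rot: [0.783, 0.622, -0.0, -0.0]
ft_force: [-2.3, 1.8, 13.0]
grip_width: 0.0006
grip_force: 6.5
```

>>> send_rows(
  increments=[0,0,0,0,0,-0.15,0,0,0,0,0,0,-0.05,0,0,0,0,0,0,0,0,0,0,0,0,0,0,0],
)

```text
time: 10.27
position: [0.4996, -0.0935, 0.0881]
tool_rot: [0.783, 0.622, -0.0, 0.0]
ft_force: [-5.1, 2.2, 25.6]
grip_width: 0.0005
grip_force: 12.5
```

>>> send_rows(
  increments=[0,0,0,0,0,0.5,0,0,0,0,0,0,1.5,0,0,0,0,0,0,2.5,0,0,0,0,0,0,2.5,0,0,0,0,0,0,2.5,0,0,0,0,0,0,2.5,0,0,0,0,0,0,2,0,0,0,0,0,0,0,0,0,0,0,0,0,0,0,0,0,0,0,0,0,0,0,0,0,0,0,0,0,0,0,0,0,0,0,0,0,0,0,0,0,0,0,0,0,0,0,0,0,0,0,0,0,0,0,0,0],
)

```text
time: 11.52
position: [0.4998, -0.0935, 0.2249]
tool_rot: [0.783, 0.622, -0.0, -0.0]
ft_force: [-0.8, 0.5, -0.7]
grip_width: 0.0005
grip_force: 0.0
```

```bash
python3 - <<'E'
from h import *
snap('side','s3'); c=snap('wrist','w3')
a=cv2.imread('pics/s3.png')[190:310,250:420];b=cv2.imread('pics/w3.png')
a=cv2.resize(a,(480,339),interpolation=cv2.INTER_CUBIC)
b=cv2.resize(b,(320,240));o=np.zeros((339,800,3),np.uint8);o[:,:480]=a;o[:240,480:]=b
cv2.imwrite('pics/m3.png',o)
E
```

```text
(no output)
```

View pics/m3.png

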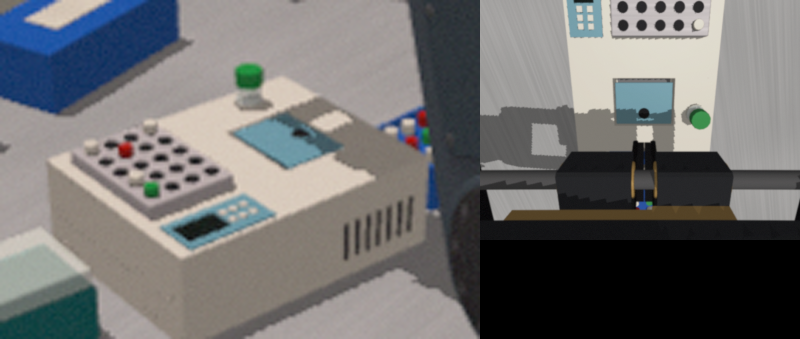

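The flap is shut flush over a second after release, the vial and heater have not moved, and the arm is clear. I'm handing in.

```bash
python3 -c "
from rig import robot
print(robot.hand_in())"
```

```text
the job is handed in; nothing more can be done
None
```

The job was handed in at about 11.6 s: the flap was popped open, the reset button pressed until it bottomed (about 22 N), and the flap pushed over and pressed until it latched flush; the last pictures show the heater and vial in place and the arm clear.

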